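# Gauge the bores of two turned stone collars and sort them

### The arm

A 6-joint arm with a two-finger parallel gripper is mounted at the origin on the work surface. World frame = base frame: x ahead of the robot, y to its left, z up, the work surface at z = 0. Lengths are in m, angles in rad, forces in N, time in s.
With the tool pointing down it reaches from about 0.35 to 0.775 m from the base axis. Payload 7.3 kg.
Tool frame: the origin (TCP) lies at the very end of the fingers, on their centre line; the grasp point (between the pads) lies 19 mm behind it; z points along the fingers, y is the line along which they close (so a half turn about z gives the same grasp; the last joint's range is limited). The gripper opens to 92 mm and grips with 3 to 60 N. Pads are 19 mm wide; open, the fingers measure 130 mm over their backs; the gripper's body (75 mm by 190 mm) begins 47 mm behind the grasp point.
Start: joints at [-1.311, 0.342, 1.524, -0, 1.275, -0.146], TCP at [0.207, -0.482, 0.227] pointing down, gripper open.
Joint ranges: [-2.53, 2.53], [-0.77, 2.02], [0.04, 2.7], [-1, 4.14], [0.28, 2.66], [-3.11, 3.11]. Speed limits (rad/s): [2.57, 2.57, 3.14, 3.14, 3.14, 3.14].

### API

Orientations are given as [roll, pitch, yaw] about the fixed x, y, z axes, in that order (R = Rz(yaw) Ry(pitch) Rx(roll)).
In Python, from cell import observe, read_camera, get_calibration, hand_in, search_frame gives the robot as it stands.
- The arm moves only by the tool step_arm, never from a script. Its argument "commands" is a list of rows, each an object with "translation": the shift along the tool's x, y, z in mm, a list of three; "roll": the turn about the tool's z in rad. In form: [{"translation": [x, y, z], "roll": roll}, ...]. A call has 1 to 20 rows; each row shifts and turns the commanded pose from where the row before left it, along the tool's axes as they then stand; what a row does not reach is not made up. A row lasts 1/12 s, in which the tool goes at most 41.7 mm and 7.16 degrees, less where a joint would pass 70% of its speed; a pose out of reach is approached as far as the arm can. A call is refused whole if a number of a shift passes 41.7 or a number of a turn 0.125, either way. A call with a gripper value outside its range is refused whole. "fingers" is the opening, from 0 (shut) to 1 (fully open), set as the call begins (left out, the last holds). The fingers move at their own pace and stop on an object; "grip_force" is the grip in N (left out, the last holds). Time passes only in rows, so rows that do not move let the fingers close. It gives the time, the measured TCP pose, the force, the opening and the grip force at its end, in the units of the state.
- observe(): the state, without advancing time (a new reading comes with each control period).
- read_camera(name): name is "scene" or "top" or "wrist"; returns the picture (400x640x3 uint8, red, green, blue); there is no depth.
- get_calibration(name): a dict with "camera_matrix" (3x3 intrinsics, pixels), "world_from_camera" (4x4, takes a point from camera to world coordinates). Camera axes: x right, y up, looking along -z (the intrinsics and any distortion apply to the point x, -y, -z); pixel columns grow to the right and rows downward; lengths in m; the calibration is good to about 2 mm. The wrist camera is an equidistant fisheye: a pixel r from the principal point sees the ray r / f radians off the axis. A picture is of the moment at which its call begins: read the wrist's pose just before it. get_calibration takes no time and is no camera call; for the wrist camera it gives the pose at the moment of the call.
- hand_in(): hands the job in; it is judged then, once.
Trained networks look in the newest picture that a camera, given by its name, has taken for a name from the list of things; names that differ only in an ending like _2 or _b are one class to them, and where a whole thing is asked for, a point or a joint stands for the part that bears it (a point fixed in the world has none). Each returns a list of dicts, best first, with "confidence" (0 to 1); they miss things now and then, are a little off and sometimes report something else, mostly with a low value. They report only what shows in the picture. A call takes as long as a camera call. They do not tell look-alikes from the thing itself.
- search_frame(camera, name): "at" ([x, y, z] in m, in world coordinates, good to about 4 mm: the middle of the surface that is visible of it).
The state is a dict: "time": time; "qpos": joint angles; "qvel": joint speeds; "joint_efforts": joint torques, N m; "tool_pos": TCP position; "tool_rot": TCP orientation; "contact_force": force on the tool from outside, world axes, zero at the start; "torque": the same for the moment, N m; "opening": finger opening in m; "grip_force": force on a finger pad.
Only numpy, scipy, OpenCV 4.12 (cv2) and the standard library are available. Lean on these libraries where they do the work, as an engineer would, in place of code of your own. Each camera call takes 0.05 s, during which the arm holds its last target. There are 200 camera calls.

### The job

Pull the little chest's drawer out to its stop. Then try the two stone collars on the leaning steel gauge pin, one at a time, foot first and as far down as it will go without forcing; put each away before you try the other: the one that goes fully home on the pin's flange stands upright in the drawer, the one that stops at the pin's step stands upright in the clear part of the wooden crate. Set the collars down rather than drop them, and leave everything else on the bench where it is.

Things in the scene. Friction and masses are not known exactly. Their poses are not given: they have to be found in the camera images.
- collar_1: One of two pale stone collars, alike outside: upright eight-sided tube 75 mm tall, 50 mm across flats, with an eight-sided foot band 60 mm across flats and 14 mm high, bored right through; 0.22 to 0.37 kg. One bore is 33 mm, the other 24 mm: the gauge pin (or a look into the bore) tells which. Starts upright. Origin: centre of underside; z up; the flats face its +-x, +-y and the diagonals between.
- collar_2: The other of the two collars, same outside as collar_1; the bore is the other one of 33 or 24 mm. Origin and axes as for collar_1.
- gauge_pin: Fixed steel gauge pin leaning 25 degrees from vertical, towards the robot's side. Origin: centre of the upper face of its 70 mm flange, 68 mm above the bench; +z runs up the pin. z 0-30 mm: 28 mm diameter; square step at 30; 30-62: 20 mm diameter; 62-72 tapers to 10 mm. A 33 mm bore goes home on the flange (collar origin at z = 0), a 24 mm bore stops on the step (collar origin at z = 30 mm).
- gauge: The gauge's fixed wooden foot: base 110 x 90 x 16 mm, a 60 x 50 mm block up to 45 mm on it. Origin: on the bench, straight under the pin's flange centre; the base's middle is 10 mm to +x of it; the pin leans towards its -x.
- chest: Fixed low wooden chest with one drawer, 240 (x) x 220 (y) x 90 mm high. Origin: centre of its underside; front and drawer face its -x, towards the robot.
- chest_drawer0 (a joint): How far the drawer is out: 0 shut, 0.1656 m at its stop; it starts 0 to 50 mm out. Slides with about 1 N of friction and stays where it is left.
- chest_drawer0_handle (a point): Middle of the drawer's handle, a level bar 11 mm thick, 110 mm long along y, 35 mm off the drawer's face, 52 mm above the bench. Axes as the chest's: the drawer comes out along -x. Inside floor: 30 mm below this point, from x = 56 mm, y = -89 to 89 mm; with the drawer at its stop the chest's roof covers x above 215 mm. Drawer walls stand 46 mm above that floor.
- crate: Fixed open wooden crate, 200 (x) x 160 (y) x 55 mm high, walls and floor 8 mm. Origin: centre of its underside. Two scrap lumps of stone up to 40 mm high lie fixed in its far part, x above +30 mm.
- crate_bay (a point): Middle of the clear part of the crate, on its inside floor, 8 mm above the bench; axes as the crate's. The clear part reaches 62 mm to -x, 60 mm to +x and 72 mm to either side. The crate's rim is 47 mm above this point.
- glue: Bystander: white plastic bottle, 36 mm diameter, 95 mm tall, stands close beside one collar, on any side. Origin: centre of underside.
- offcut: Bystander: upright square stone offcut, 34 x 34 x 80 mm tall, stands close beside one collar, on any side. Origin: centre of underside.
- finial: Bystander: small turned stone finial, 52 mm diameter, 52 mm tall. Origin: centre of underside.
- rosette: Bystander: round stone rosette, 124 mm diameter, 36 mm high, at the left. Origin: centre of underside.
- mallet: Bystander: hammer 260 mm long lying at the back of the bench. Origin: about its middle, on the bench.
- chisel: Bystander: wood-handled chisel, 200 mm long, up to 30 mm high, lying between the gauge, the drawer's way and the collars. Origin: on the bench under its middle; x along it.
Not all that is in view belongs to the job. What is shaped like the collar_2 but green is not meant. Leave any red look-alike of the gauge alone.

How it is judged:
On the way, in this order (a step that is already met when the one before it is completed fails the run):
1. the drawer is pulled out to its stop (within 6 mm) (value of joint chest_drawer0 above 0.1596 m), for 0.2 s.
2. a first collar is on the gauge pin as far as it goes: home on the flange (within 3 mm) or, with the small bore, down on the step (within 4 mm) (((x of collar_1 in the frame of gauge_pin between -0.005 and 0.005 m and y of collar_1 in the frame of gauge_pin between -0.005 and 0.005 m and z of collar_1 in the frame of gauge_pin between -0.005 and 0.003 m and angle between the z axis of collar_1 and the z axis of gauge_pin, either way round below 0.1 rad) or (x of collar_2 in the frame of gauge_pin between -0.005 and 0.005 m and y of collar_2 in the frame of gauge_pin between -0.005 and 0.005 m and z of collar_2 in the frame of gauge_pin between 0.024 and 0.034 m and angle between the z axis of collar_2 and the z axis of gauge_pin, either way round below 0.1 rad))), for 0.2 s.
3. that collar stands released where its fit sends it: in the drawer if it went home, in the clear part of the crate if it stopped at the step (((x of collar_1 in the frame of chest_drawer0_handle between 0.06 and 0.225 m and y of collar_1 in the frame of chest_drawer0_handle between -0.08 and 0.08 m and z of collar_1 in the frame of chest_drawer0_handle between -0.05 and -0.022 m and contact force between collar_1 and the fingers below 0.1 N and linear speed of collar_1 below 0.03 m/s and angle between collar_1's own z axis and vertical below 0.15 rad) or (x of collar_2 in the frame of crate_bay between -0.065 and 0.065 m and y of collar_2 in the frame of crate_bay between -0.07 and 0.07 m and z of collar_2 in the frame of crate_bay between -0.015 and 0.01 m and contact force between collar_2 and the fingers below 0.1 N and linear speed of collar_2 below 0.03 m/s and angle between collar_2's own z axis and vertical below 0.15 rad))), for 0.2 s.
4. the other collar is on the gauge pin as far as it goes, while the first stays put away ((((x of collar_1 in the frame of chest_drawer0_handle between 0.06 and 0.225 m and y of collar_1 in the frame of chest_drawer0_handle between -0.08 and 0.08 m and z of collar_1 in the frame of chest_drawer0_handle between -0.05 and -0.022 m and contact force between collar_1 and the fingers below 0.1 N and linear speed of collar_1 below 0.03 m/s and angle between collar_1's own z axis and vertical below 0.15 rad) and (x of collar_2 in the frame of gauge_pin between -0.005 and 0.005 m and y of collar_2 in the frame of gauge_pin between -0.005 and 0.005 m and z of collar_2 in the frame of gauge_pin between 0.024 and 0.034 m and angle between the z axis of collar_2 and the z axis of gauge_pin, either way round below 0.1 rad)) or ((x of collar_2 in the frame of crate_bay between -0.065 and 0.065 m and y of collar_2 in the frame of crate_bay between -0.07 and 0.07 m and z of collar_2 in the frame of crate_bay between -0.015 and 0.01 m and contact force between collar_2 and the fingers below 0.1 N and linear speed of collar_2 below 0.03 m/s and angle between collar_2's own z axis and vertical below 0.15 rad) and (x of collar_1 in the frame of gauge_pin between -0.005 and 0.005 m and y of collar_1 in the frame of gauge_pin between -0.005 and 0.005 m and z of collar_1 in the frame of gauge_pin between -0.005 and 0.003 m and angle between the z axis of collar_1 and the z axis of gauge_pin, either way round below 0.1 rad)))), for 0.2 s.
At the end, for the whole second after the job is handed in: the large-bored collar stands upright (within 0.15 rad), released and at rest, on the floor of the drawer, the small-bored one likewise on the floor of the clear part of the crate, and the drawer is still out to within 20 mm of its stop (x of collar_1 in the frame of chest_drawer0_handle between 0.06 and 0.225 m and y of collar_1 in the frame of chest_drawer0_handle between -0.08 and 0.08 m and z of collar_1 in the frame of chest_drawer0_handle between -0.05 and -0.022 m and contact force between each of collar_1, collar_2 and the fingers below 0.1 N and linear speed of each of collar_1, collar_2 below 0.03 m/s and angle between each of collar_1, collar_2's own z axis and vertical below 0.15 rad and x of collar_2 in the frame of crate_bay between -0.065 and 0.065 m and y of collar_2 in the frame of crate_bay between -0.07 and 0.07 m and z of collar_2 in the frame of crate_bay between -0.015 and 0.01 m and value of joint chest_drawer0 above 0.1456 m); the robot touches nothing.
It fails at once if a collar is forced onto the gauge with more than 120 N (contact force between any of collar_1, collar_2 and gauge above 120 N).
It fails at once if a collar is dropped (falls more than about 20 mm) ((linear speed of collar_1 above 0.6 m/s and contact force between collar_1 and the fingers below 0.1 N) or (linear speed of collar_2 above 0.6 m/s and contact force between collar_2 and the fingers below 0.1 N)).
It fails at once if a bystander is moved by more than 30 mm or knocked over (distance of any of glue, offcut, finial, rosette, mallet, chisel from where it was at the start of the episode above 0.03 m or angle between any of glue, offcut, finial's own z axis and vertical above 0.4 rad).
It also fails if it takes over 72 s, if anything falls off the work surface, if the arm or the gripper's body presses on something with over 40 N, if the wrist force passes 120 N, or if a joint passes its speed limit or range.

## Working session

There is one attempt and no reset: what is moved stays moved. The work goes in short steps, Python scripts to look and compute and a tool call to move; the robot and the scene stay as the last step left them, time stands still between calls to the robot, and variables do not carry over. Pictures are saved under pics/ and viewed, at most 10 in all, crops included, and the job is handed in when it is done.

Besides the shell and the picture viewer there is one more tool, called after "Call:" as name([rows], argument=value, ...), one row to a line, values as JSON. step_arm: Moves the arm, as the interface text tells. Its arguments: {"type":"object","properties":{"commands":{"type":"array"},"fingers":{"type":"number"},"grip_force":{"type":"number"}},"required":["commands"]}

```bash
mkdir -p pics; ls
python3 - <<'E'
from cell import *
import cv2,numpy as np
o=observe();print(o)
for c in("scene","top"):
    im=read_camera(c);cv2.imwrite(f"pics/{c}0.png",im[:,:,::-1])
    k=get_calibration(c);print(c,np.round(k["camera_matrix"],1).tolist(),np.round(k["world_from_camera"],4).tolist(),[x for x in k])
    for n in("collar_1","gauge_pin","gauge","chest","chest_drawer0_handle","crate","glue","offcut","finial","chisel","rosette","mallet"):
        print(n,[(np.round(d["at"],3).tolist(),round(d["confidence"],2)) for d in search_frame(c,n)[:4]])
E
```

```text
pics
{'time': 0.0, 'qpos': array([-1.31097386e+00,  3.42719410e-01,  1.52500001e+00, -4.02257219e-06,
        1.27542227e+00, -1.45987724e-01]), 'qvel': array([-0.00048004,  0.00096336,  0.00030277,  0.00228962, -0.00152746,
       -0.00157867]), 'joint_efforts': array([ 1.36759852e-03, -4.31240237e+01, -2.44217795e+01,  7.19327736e-02,
        5.60179283e-02, -1.36784188e-04]), 'tool_pos': array([ 0.20717022, -0.48195238,  0.22605263]), 'tool_rot': array([-3.14005953e+00, -2.21532735e-04,  4.05811199e-01]), 'contact_force': array([-1.23794529, -0.46596994, -0.08353731]), 'torque': array([-0.05111524, -0.01160234, -0.01798425]), 'grip_force': 0.0, 'opening': 0.09233344793043148}
scene [[395.2, 0.0, 325.8], [0.0, 395.2, 200.3], [0.0, 0.0, 1.0]] [[-0.0146, -0.7454, 0.6665, 1.2468], [0.9999, -0.0126, 0.0078, 0.0162], [0.0026, 0.6665, 0.7455, 0.9264], [0.0, 0.0, 0.0, 1.0]] ['camera_matrix', 'world_from_camera']
collar_1 [([0.635, -0.214, 0.071], 0.83), ([0.614, -0.095, 0.052], 0.82), ([0.439, -0.09, 0.053], 0.6)]
gauge_pin [([0.239, 0.279, 0.079], 0.62), ([0.675, 0.019, 0.076], 0.59), ([
[... 819 characters left out ...]
atrix', 'world_from_camera']
collar_1 [([0.613, -0.199, 0.06], 0.85), ([0.643, -0.363, 0.061], 0.72), ([0.59, -0.093, 0.072], 0.57), ([0.414, -0.091, 0.074], 0.54)]
gauge_pin [([0.665, 0.02, 0.072], 0.95), ([0.237, 0.27, 0.077], 0.88)]
gauge [([0.666, 0.021, 0.014], 0.91), ([0.246, 0.263, 0.048], 0.61)]
chest [([0.63, 0.342, 0.087], 0.74)]
chest_drawer0_handle [([0.533, 0.295, 0.048], 0.69)]
crate [([0.453, -0.398, 0.014], 0.6)]
glue [([0.429, -0.139, 0.066], 0.69)]
offcut [([0.659, -0.169, 0.078], 0.51)]
finial [([0.516, -0.247, 0.042], 0.66)]
chisel [([0.446, 0.062, 0.024], 0.61)]
rosette [([0.363, 0.459, 0.03], 0.92), ([0.416, -0.087, 0.078], 0.21)]
mallet [([0.746, -0.242, 0.029], 0.96)]
```

View pics/top0.png

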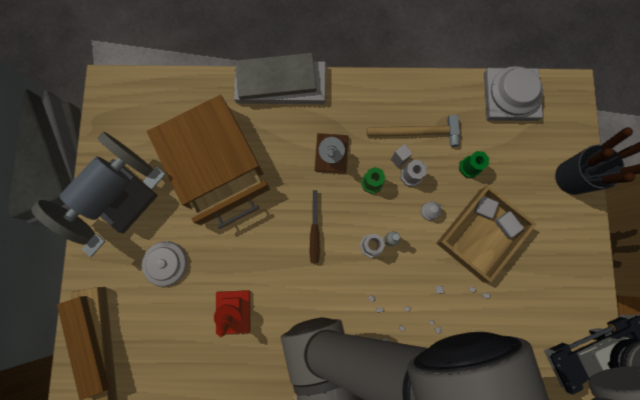

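View pics/scene0.png

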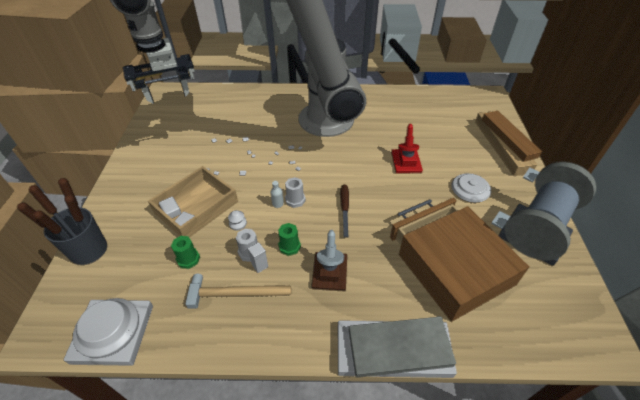

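Top picture: white collars at (413,174) and (372,246), green look-alikes at (373,180) and (474,164). The steel gauge is at (331,152), with a red look-alike at (232,312). The chest is at (205,155) with its handle at (238,217), and the crate is at (487,235). I choose the two pale collars and the steel gauge, and check them in one close crop.

Run:
```python
import cv2,numpy as np
im=cv2.imread("pics/top0.png");im=np.clip(im*1.5,0,255).astype(np.uint8)
C=np.zeros((600,800,3),np.uint8)
def put(x0,y0,x1,y1,s,X,Y):
    c=cv2.resize(im[y0:y1,x0:x1],None,fx=s,fy=s,interpolation=cv2.INTER_CUBIC)
    for x in range((x0+9)//10*10,x1,10): cv2.line(c,(int((x-x0+.5)*s),0),(int((x-x0+.5)*s),4),(0,255,255),1)
    for y in range((y0+9)//10*10,y1,10): cv2.line(c,(0,int((y-y0+.5)*s)),(4,int((y-y0+.5)*s)),(0,255,255),1)
    C[Y:Y+c.shape[0],X:X+c.shape[1]]=c
put(145,92,275,237,2.75,0,0)
put(310,130,357,178,4,0,405)
put(435,185,540,285,2,192,399)
put(355,140,435,262,4.9,405,0)
cv2.imwrite("pics/crop.png",C)
```

```text
(no output)
```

View pics/crop.png

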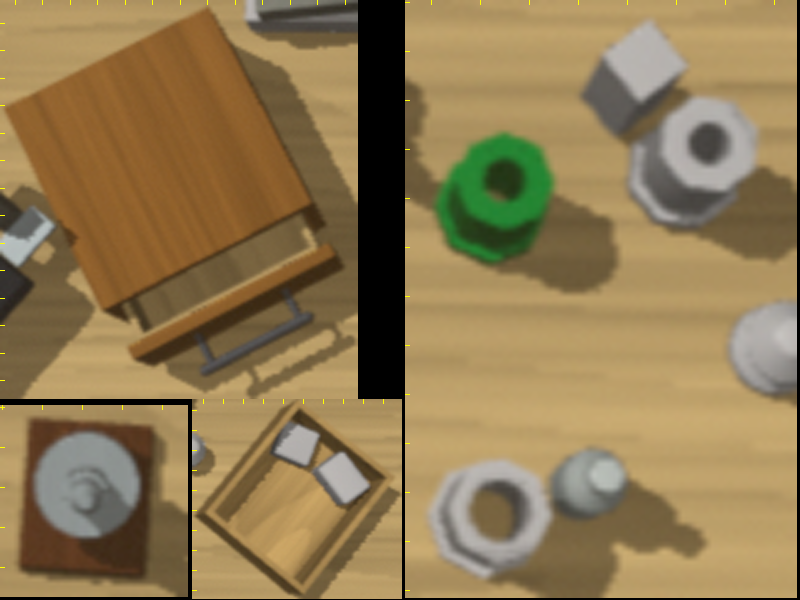

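The crop confirms the choice: the far collar (417,169) has the narrow bore with the offcut behind it, and the near collar (373,244) has the wide bore with the glue to its right. The chest, crate and gauge edges are clear.

```bash
cat > h.py <<'E'
from cell import *
import cv2,numpy as np
from scipy.spatial.transform import Rotation as R
def unproj(cam,px,z,k=None):
    k=k or get_calibration(cam);K=k["camera_matrix"];T=k["world_from_camera"]
    u=np.array([(px[0]-K[0,2])/K[0,0],(px[1]-K[1,2])/K[1,1]])
    if cam=="wrist":
        r=np.hypot(*u);d=np.array([u[0]*np.sin(r)/r,-u[1]*np.sin(r)/r,-np.cos(r)])
    else: d=np.array([u[0],-u[1],-1])
    d=T[:3,:3]@d;return T[:3,3]+d*(z-T[2,3])/d[2]
def proj(cam,P,k=None):
    k=k or get_calibration(cam);K=k["camera_matrix"];T=k["world_from_camera"]
    p=(np.atleast_2d(P)-T[:3,3])@T[:3,:3];p=p*[1,-1,-1]
    if cam=="wrist":
        r=np.hypot(p[:,0],p[:,1]);a=np.arctan2(r,p[:,2])/np.maximum(r,1e-9);q=p[:,:2]*a[:,None]
    else:q=p[:,:2]/p[:,2:]
    return q*[K[0,0],K[1,1]]+[K[0,2],K[1,2]]
def delta(target,yaw=None):
    "tool-frame shift (mm) to world target, and roll"
    o=observe();Rt=R.from_euler('xyz',o["tool_rot"]);
    print("tool",np.round(o["tool_pos"],4),np.round(o["tool_rot"],3),"t",round(o["time"],2))
    print("shift mm",np.round(Rt.inv().apply(np.array(target)-o["tool_pos"])*1000,1))
E
python3 - <<'E'
from h import *
def P(l,z): return np.array([unproj("top",(x-.5,y-.5),z)[:2] for x,y in l])
ch=P([(221.4,94.9),(147.9,130.2),(183.9,204.7),(258.8,166.5)],.09)
print("chest",ch.round(3).tolist(),ch.mean(0),np.linalg.norm(ch-np.roll(ch,-1,0),axis=1))
for i in range(4):d=ch[(i+1)%4]-ch[i];print(np.degrees(np.arctan2(d[1],d[0])))
h=P([(219.5,226.5),(258.5,206.5)],.0575);print("handle",h,h.mean(0),np.linalg.norm(h[1]-h[0]),np.degrees(np.arctan2(*(h[0]-h[1])[::-1]))-90)
c=P([(487.5,187),(539,224),(489,284),(437.5,243)],.055);print("crate",c.round(3).tolist(),c.mean(0),np.linalg.norm(c-np.roll(c,-1,0),axis=1))
for i in range(4):d=c[(i+1)%4]-c[i];print(np.degrees(np.arctan2(d[1],d[0])))
g=P([(317,133.8),(348.3,135.8),(346.5,173),(315.5,171.3)],.016);print("gauge",g.round(3).tolist(),g.mean(0),np.linalg.norm(g-np.roll(g,-1,0),axis=1))
for i in range(4):d=g[(i+1)%4]-g[i];print(np.degrees(np.arctan2(d[1],d[0])))
print("flange",P([(331.8,151.8)],.068),"A",P([(416.8,169.6)],.075),"B",P([(373.8,244.7)],.075))
k=get_calibration("wrist");o=observe();Rt=R.from_euler('xyz',o["tool_rot"]).as_matrix()
print("cam in tool",(Rt.T@(k["world_from_camera"][:3,3]-o["tool_pos"])).round(3),(Rt.T@k["world_from_camera"][:3,:3]).round(2).tolist(),k["camera_matrix"].round(1).tolist())
E
```

```text
chest [[0.816, 0.319], [0.714, 0.508], [0.515, 0.399], [0.618, 0.21]] [0.66595007 0.35885844] [0.21480993 0.22697687 0.21470905 0.22486173]
118.11146119585251
-151.19633576493425
-61.32441327037579
28.781816911195595
handle [[0.46384276 0.31304624]
 [0.51816271 0.21269308]] [0.49100274 0.26286966] 0.11411140504298568 28.426145526321605
crate [[0.578, -0.396], [0.48, -0.526], [0.324, -0.386], [0.427, -0.258]] [ 0.45234877 -0.39146743] [0.16245676 0.20962605 0.16491797 0.20457126]
-127.03975409868607
138.25311595516345
51.12317861834495
-42.53176390188333
gauge [[0.736, 0.062], [0.731, -0.027], [0.622, -0.022], [0.626, 0.065]] [0.67864014 0.01968604] [0.08888457 0.10842857 0.08660783 0.10940566]
-93.22048869781823
177.4893276951242
87.39168729787023
-1.3217681392976073
flange [[0.666999   0.02026124]] A [[ 0.61854363 -0.20425203]] B [[ 0.41962998 -0.08935283]]
cam in tool [ 0.069 -0.001 -0.158] [[0.0, 0.97, 0.25], [1.0, -0.0, 0.0], [0.0, 0.25, -0.97]] [[309.7, 0.0, 319.4], [0.0, 309.7, 193.6], [0.0, 0.0, 1.0]]
```

Call:
step_arm([
  {"translation": [29,-23.8,0],"roll": 0},
  {"translation": [29,-23.8,0],"roll": 0},
  {"translation": [29,-23.8,0],"roll": 0},
  {"translation": [29,-23.8,0],"roll": 0},
  {"translation": [29,-23.8,0],"roll": 0},
  {"translation": [29,-23.8,0],"roll": 0},
  {"translation": [29,-23.8,0],"roll": 0},
  {"translation": [29,-23.8,0],"roll": 0},
  {"translation": [29,-23.8,0],"roll": 0},
  {"translation": [29,-23.8,0],"roll": 0},
  {"translation": [29,-23.8,0],"roll": 0},
  {"translation": [29,-23.8,0],"roll": 0},
  {"translation": [29,-23.8,0],"roll": 0},
  {"translation": [22,-29.5,0],"roll": 0},
  {"translation": [22,-29.5,0],"roll": 0},
  {"translation": [22,-29.5,0],"roll": 0},
  {"translation": [22,-29.5,0],"roll": 0},
  {"translation": [22,-29.5,0],"roll": 0},
  {"translation": [22,-29.5,0],"roll": 0},
  {"translation": [22,-29.5,0],"roll": -0.09},
], fingers=0)

```text
time: 2.97
tool_pos: [0.4916, 0.2032, 0.2268]
tool_rot: [3.141, -0.0, 0.496]
contact_force: [1.5, 0.2, -0.1]
opening: 0.0004
grip_force: 0.0
```

Run:
```python
from h import *
k=get_calibration("wrist");im=read_camera("wrist");cv2.imwrite("pics/w1.png",im[:,:,::-1])
print([(np.round(d["at"],4),d["confidence"]) for d in search_frame("wrist","chest_drawer0_handle")])
c=np.array([.491,.263,.0575]);d=np.array([-.477,.879,0])*.055
print(proj("wrist",[c+d,c-d,c],k))
delta([.5086,.2725,.045])
```

```text
[(array([0.539 , 0.2849, 0.0586]), 0.95)]
[[221.70540296 153.61719338]
 [322.0408188  152.16550471]
 [270.59524695 152.54499642]]
tool [0.4919 0.2058 0.2264] [-3.14e+00 -1.00e-03  5.03e-01] t 3.07
shift mm [ 46.5 -50.2 181.5]
```

View pics/w1.png

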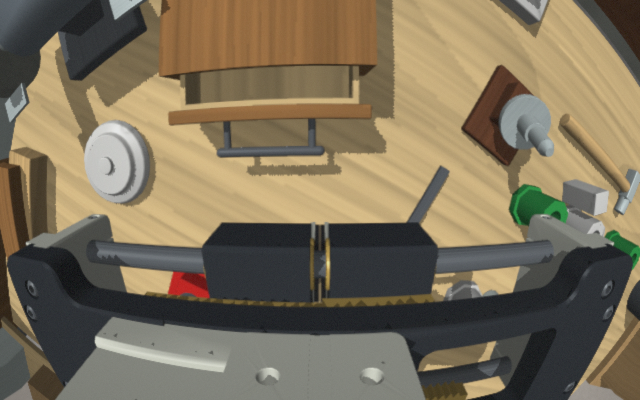

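The handle bar runs from (219,153) to (322,151), exactly where my estimate projects. I go into the gap behind it with closed fingers.

Call:
step_arm([
  {"translation": [23,-25,0],"roll": 0},
  {"translation": [23,-25,0],"roll": 0},
  {"translation": [0,0,40],"roll": 0},
  {"translation": [0,0,40],"roll": 0},
  {"translation": [0,0,30],"roll": 0},
  {"translation": [0,0,0],"roll": 0},
  {"translation": [0,0,25],"roll": 0},
  {"translation": [0,0,23],"roll": 0},
  {"translation": [0,0,23],"roll": 0},
  {"translation": [0,0,0],"roll": 0},
  {"translation": [0,0,0],"roll": 0},
])

```text
time: 3.98
tool_pos: [0.5086, 0.2668, 0.0467]
tool_rot: [3.141, 0.0, 0.495]
contact_force: [0.8, -0.5, 0.1]
opening: 0.0007
grip_force: 0.0
```

Clear in the gap. Pull along tool −x, about 10 mm of slack plus 110 mm.

Call:
step_arm([
  {"translation": [-8,0,0],"roll": 0},
  {"translation": [-10,0,0],"roll": 0},
  {"translation": [-10,0,0],"roll": 0},
  {"translation": [-10,0,0],"roll": 0},
  {"translation": [-10,0,0],"roll": 0},
  {"translation": [-10,0,0],"roll": 0},
  {"translation": [-10,0,0],"roll": 0},
  {"translation": [-10,0,0],"roll": 0},
  {"translation": [-10,0,0],"roll": 0},
  {"translation": [-10,0,0],"roll": 0},
  {"translation": [-10,0,0],"roll": 0},
  {"translation": [-5,0,0],"roll": 0},
  {"translation": [0,0,0],"roll": 0},
])

```text
time: 5.07
tool_pos: [0.4086, 0.2131, 0.0473]
tool_rot: [3.141, -0.002, 0.496]
contact_force: [-0.7, -0.2, 0.3]
opening: 0.0002
grip_force: 0.0
```

Call:
step_arm([
  {"translation": [-4,0,0],"roll": 0},
  {"translation": [-4,0,0],"roll": 0},
  {"translation": [-4,0,0],"roll": 0},
  {"translation": [-4,0,0],"roll": 0},
  {"translation": [0,0,0],"roll": 0},
])

```text
time: 5.48
tool_pos: [0.3959, 0.2062, 0.046]
tool_rot: [3.141, -0.004, 0.495]
contact_force: [4.1, 2.2, -0.8]
opening: 0.0002
grip_force: 2.4
```

Call:
step_arm([
  {"translation": [-3,0,0],"roll": 0},
  {"translation": [-3,0,0],"roll": 0},
  {"translation": [0,0,0],"roll": 0},
  {"translation": [0,0,0],"roll": 0},
])

```text
time: 5.82
tool_pos: [0.3958, 0.2057, 0.0468]
tool_rot: [3.14, -0.015, 0.495]
contact_force: [15.9, 12.6, -12.3]
opening: 0.0005
grip_force: 9.7
```

Call:
step_arm([
  {"translation": [10,0,0],"roll": 0},
  {"translation": [4,0,0],"roll": 0},
  {"translation": [0,0,-36],"roll": 0},
  {"translation": [0,0,-36],"roll": 0},
  {"translation": [0,0,-36],"roll": 0},
  {"translation": [0,0,-36],"roll": 0},
  {"translation": [0,0,-36],"roll": 0},
  {"translation": [-16.5,34.6,0],"roll": 0},
  {"translation": [-16.5,34.6,0],"roll": 0},
  {"translation": [-16.5,34.6,0],"roll": 0},
  {"translation": [-16.5,34.6,0],"roll": 0},
  {"translation": [-16.5,34.6,0],"roll": 0},
  {"translation": [-16.5,34.6,0],"roll": 0},
  {"translation": [-16.5,34.6,0],"roll": 0},
  {"translation": [-16.5,34.6,0],"roll": 0},
  {"translation": [-16.5,34.6,0],"roll": -0.12},
  {"translation": [0,0,0],"roll": -0.12},
  {"translation": [0,0,0],"roll": -0.12},
  {"translation": [0,0,0],"roll": -0.12},
  {"translation": [0,0,0],"roll": -0.12},
])

```text
time: 7.48
tool_pos: [0.4182, -0.132, 0.225]
tool_rot: [-3.139, 0.0, 1.091]
contact_force: [-0.3, -0.6, -0.6]
opening: 0.0007
grip_force: 0.0
```

Call:
step_arm([
  {"translation": [0,0,0],"roll": -0.12},
  {"translation": [0,0,0],"roll": -0.12},
  {"translation": [0,0,0],"roll": -0.12},
  {"translation": [0,0,0],"roll": -0.12},
  {"translation": [0,0,0],"roll": 0},
], fingers=1)

```text
time: 7.9
tool_pos: [0.4184, -0.1316, 0.2252]
tool_rot: [-3.14, -0.001, 1.571]
contact_force: [-0.1, -0.5, -0.3]
opening: 0.0289
grip_force: 0.0
```

Run:
```python
from h import *
o=observe();print(o["tool_pos"].round(4),o["tool_rot"].round(3))
k=get_calibration("wrist");im=read_camera("wrist")
B=np.array([.4196,-.0894,.075]);u=proj("wrist",B,k)[0];print("pred",u)
print([(np.round(d["at"],4),round(d["confidence"],2)) for n in("collar_1","glue") for d in search_frame("wrist",n)])
tk=cv2.cvtColor(read_camera("top")[:,:,::-1],cv2.COLOR_RGB2BGR)
C=np.zeros((600,800,3),np.uint8);s=4
x0,y0=int(u[0])-60,max(int(u[1])-60,0)
c=cv2.resize(im[y0:y0+120,x0:x0+120,::-1],None,fx=s,fy=s,interpolation=cv2.INTER_CUBIC)
C[:c.shape[0],:c.shape[1]]=np.clip(c*1.3,0,255)
# overlay candidates not drawn; also whole image small
C[:200,480:800]=cv2.resize(im[:,:,::-1],(320,200))
t=read_camera("top")[90:240,140:290,::-1];C[205:505,490:790]=cv2.resize(t,(300,300))
print(x0,y0);cv2.imwrite("pics/w2.png",C);cv2.imwrite("pics/w2full.png",im[:,:,::-1]);np.save("k2.npy",k["world_from_camera"])
```

```text
[ 0.4184 -0.1316  0.2252] [-3.140e+00 -1.000e-03  1.571e+00]
pred [320.92795679 140.8559212 ]
[(array([ 0.6128, -0.1884,  0.0545]), 0.88), (array([ 0.6448, -0.3796,  0.0762]), 0.78), (array([ 0.4229, -0.092 ,  0.0766]), 0.65), (array([ 0.5812, -0.0938,  0.067 ]), 0.61), (array([ 0.4326, -0.1404,  0.0654]), 0.92)]
260 80
```

View pics/w2.png

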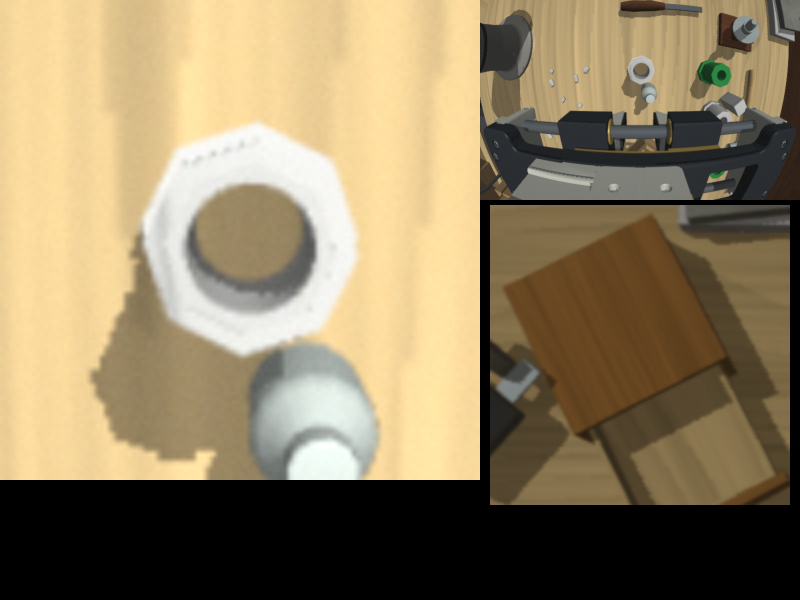

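```bash
cat >> h.py <<'E'
def octo(x,y,yaw,af,z):
    a=yaw+np.radians(22.5+45*np.arange(8));r=af/2/np.cos(np.pi/8)
    return np.c_[x+r*np.cos(a),y+r*np.sin(a),np.full(8,z)]
def fit(im,k,x,y,ign=()):
    from scipy.optimize import minimize
    hsv=cv2.cvtColor(im,cv2.COLOR_RGB2HSV);S=4
    u0=proj("wrist",[x,y,.05],k)[0].astype(int)-60
    m=cv2.resize(((hsv[:,:,1]<60)&(hsv[:,:,2]>0)).astype(np.float32)[u0[1]:u0[1]+120,u0[0]:u0[0]+120],None,fx=S,fy=S,interpolation=cv2.INTER_LINEAR)
    w=np.ones_like(m)
    for p,r,h in ign:
        a=np.linspace(0,6.28,30);c=np.vstack([np.c_[p[0]+r*np.cos(a),p[1]+r*np.sin(a),0*a+z] for z in(0,h)])
        cv2.fillConvexPoly(w,cv2.convexHull(np.round((proj("wrist",c,k)-u0+.5)*S).astype(np.int32)),0)
    def cost(p):
        s=np.zeros(m.shape,np.uint8)
        for pts in((50,.075,50,.0),(60,.014,60,0)):
            c=np.vstack([octo(*p[:2],p[2],pts[0]/1000,pts[1]),octo(*p[:2],p[2],pts[2]/1000,pts[3])])
            cv2.fillConvexPoly(s,cv2.convexHull(((proj("wrist",c,k)-u0+.5)*S).astype(np.float32)).round().astype(np.int32),1)
        yy,xx=np.mgrid[:m.shape[0],:m.shape[1]];near=cv2.dilate(s,np.ones((41,41)))
        a=((m>.5)!=(s>0))&(w>0)&(near>0)
        # bore excluded
        b=np.zeros_like(s);q=np.linspace(0,6.28,30);cc=np.c_[p[0]+.017*np.cos(q),p[1]+.017*np.sin(q),0*q+.075]
        cv2.fillConvexPoly(b,((proj("wrist",cc,k)-u0+.5)*S).round().astype(np.int32),1)
        return float((a&(b==0)).sum())
    best=min((minimize(cost,[x,y,t],method="Nelder-Mead",options=dict(initial_simplex=[[x,y,t],[x+.006,y,t],[x,y+.006,t],[x,y,t+.15]],maxiter=120)) for t in np.radians([0,11,22,33])),key=lambda r:r.fun)
    return best.x,best.fun/S/S
E
python3 - <<'E'
from h import *
im=cv2.imread("pics/w2full.png")[:,:,::-1].copy();k=get_calibration("wrist");k["world_from_camera"]=np.load("k2.npy")
p,f=fit(im,k,.4196,-.0894,[((.4316,-.139),.019,.095)]);print(p[:2],np.degrees(p[2])%45,f)
E
```

```text
[ 0.42057477 -0.09005086] 18.483506373329465 46.6875
```

Call:
step_arm([
  {"translation": [20.8,1,0],"roll": 0},
  {"translation": [20.8,1,0],"roll": 0},
  {"translation": [0,0,0],"roll": -0.108},
  {"translation": [0,0,0],"roll": -0.108},
  {"translation": [0,0,30],"roll": -0.107},
  {"translation": [0,0,30],"roll": 0},
  {"translation": [0,0,0],"roll": 0},
  {"translation": [0,0,0],"roll": 0},
])

```text
time: 8.82
tool_pos: [0.4206, -0.0901, 0.1653]
tool_rot: [-3.139, -0.002, 1.888]
contact_force: [0.7, -0.8, -0.5]
opening: 0.0917
grip_force: 0.0
```

Call:
step_arm([
  {"translation": [0,0,35],"roll": 0},
  {"translation": [0,0,35],"roll": 0},
  {"translation": [0,0,30],"roll": 0},
  {"translation": [0,0,29.3],"roll": 0},
  {"translation": [0,0,0],"roll": 0},
  {"translation": [0,0,0],"roll": 0},
])

```text
time: 9.32
tool_pos: [0.4219, -0.0906, 0.0371]
tool_rot: [-3.141, -0.0, 1.888]
contact_force: [1.5, 0.5, 1.4]
opening: 0.0917
grip_force: 0.0
```

Call:
step_arm([
  {"translation": [0,0,0],"roll": 0},
  {"translation": [0,0,0],"roll": 0},
  {"translation": [0,0,0],"roll": 0},
  {"translation": [0,0,0],"roll": 0},
  {"translation": [0,0,0],"roll": 0},
  {"translation": [0,0,0],"roll": 0},
  {"translation": [0,0,0],"roll": 0},
  {"translation": [0,0,0],"roll": 0},
  {"translation": [0,0,0],"roll": 0},
  {"translation": [0,0,0],"roll": 0},
], fingers=0.3, grip_force=20)

```text
time: 10.15
tool_pos: [0.4214, -0.0904, 0.0367]
tool_rot: [-3.142, 0.0, 1.889]
contact_force: [-1.4, -0.0, 4.7]
opening: 0.0496
grip_force: 20.0
```

Call:
step_arm([
  {"translation": [0,0,-20],"roll": 0},
  {"translation": [0,0,-30],"roll": 0},
  {"translation": [0,0,-35],"roll": 0},
  {"translation": [0,0,-35],"roll": 0},
  {"translation": [0,0,-30],"roll": 0},
  {"translation": [18.3,32.3,0],"roll": 0},
  {"translation": [18.3,32.3,0],"roll": 0},
  {"translation": [18.3,32.3,0],"roll": 0},
  {"translation": [18.3,32.3,0],"roll": 0},
  {"translation": [0,0,0],"roll": 0.12},
  {"translation": [0,0,0],"roll": 0.12},
  {"translation": [0,0,0],"roll": 0.12},
  {"translation": [0,0,0],"roll": 0.12},
  {"translation": [0,0,0],"roll": 0.12},
  {"translation": [0,0,0],"roll": 0.12},
  {"translation": [0,0,0],"roll": 0.12},
  {"translation": [0,0,0],"roll": 0.12},
  {"translation": [0,0,0],"roll": 0.12},
  {"translation": [0,0,0],"roll": 0.12},
  {"translation": [0,0,0],"roll": 0.12},
])

```text
time: 11.82
tool_pos: [0.5205, 0.0197, 0.1854]
tool_rot: [-3.14, 0.002, 0.563]
contact_force: [0.8, -0.4, -3.1]
opening: 0.0492
grip_force: 20.0
```

Call:
step_arm([
  {"translation": [0,0,0],"roll": 0.12},
  {"translation": [0,0,0],"roll": 0.12},
  {"translation": [0,0,0],"roll": 0.12},
  {"translation": [0,0,0],"roll": 0.12},
  {"translation": [0,0,0],"roll": 0.12},
  {"translation": [0,0,0],"roll": 0.01},
  {"translation": [0,0,0],"roll": 0},
])

```text
time: 12.4
tool_pos: [0.5207, 0.0197, 0.1857]
tool_rot: [-3.142, 0.002, -0.038]
contact_force: [-0.2, 0.6, -4.0]
opening: 0.0498
grip_force: 20.0
```

Run:
```python
from h import *
o=observe();print(o["tool_pos"].round(4),o["tool_rot"].round(3),o["opening"],o["contact_force"].round(1))
k=get_calibration("wrist");im=read_camera("wrist");np.save("k3.npy",k["world_from_camera"]);cv2.imwrite("pics/w3full.png",im[:,:,::-1])
a=np.array([-.4222,.0177,.906]);p0=np.array([.668,.020,.068])
ax=proj("wrist",[p0+a*z for z in(0,.03,.062,.072)],k);print(ax)
e1=np.array([0.0418,.9991,0]);e2=np.cross(a,e1)
def circ(z,r):
    t=np.linspace(0,2*np.pi,40);return proj("wrist",np.array([p0+a*z+r*(np.cos(q)*e1+np.sin(q)*e2) for q in t]),k)
x0,y0=int(ax[:,0].mean())-75,max(int(ax[:,1].mean())-60,0);S=5
c=cv2.resize(im[y0:y0+120,x0:x0+150,::-1],None,fx=S,fy=S,interpolation=cv2.INTER_CUBIC)
for z,r in((0,.035),(.03,.014),(.03,.01),(.062,.01),(.072,.005)):
    cv2.polylines(c,[((circ(z,r)-[x0,y0]+.5)*S).round().astype(np.int32)],True,(0,0,255),1)
b=np.array([[x,y] for x,y in((-.045,-.045),(.065,-.045),(.065,.045),(-.045,.045))]);cy,sy=np.cos(-.042),np.sin(-.042)
bw=np.c_[p0[0]+b[:,0]*cy-b[:,1]*sy,p0[1]+b[:,0]*sy+b[:,1]*cy,np.full(4,.016)]
cv2.polylines(c,[((proj("wrist",bw,k)-[x0,y0]+.5)*S).round().astype(np.int32)],True,(0,0,255),1)
print(x0,y0);cv2.imwrite("pics/w3.png",c)
```

```text
[0.5207 0.0197 0.1857] [-3.142e+00  2.000e-03 -3.800e-02] 0.04980021136905287 [-0.2  0.6 -4. ]
[[313.68627333  27.12616225]
 [312.95599105  32.83602543]
 [311.97605218  40.57657334]
 [311.61421213  43.45794487]]
237 0
```

View pics/w3.png

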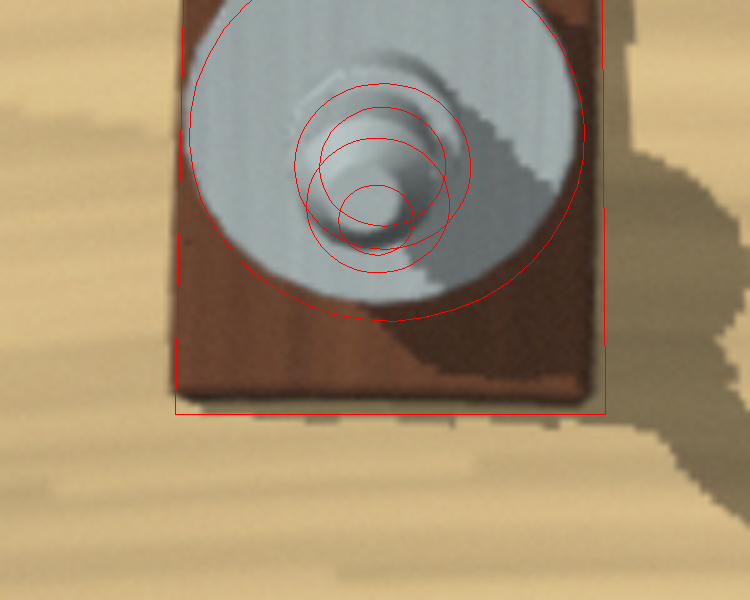

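Call:
step_arm([
  {"translation": [31.4,-2,0],"roll": 0},
  {"translation": [31.4,-2,0],"roll": 0},
  {"translation": [31.4,-2,0],"roll": 0},
  {"translation": [31.4,-2,0],"roll": 0},
  {"translation": [0,0,0],"roll": 0},
  {"translation": [0,0,10],"roll": 0},
  {"translation": [0,0,10],"roll": 0},
  {"translation": [0,0,10],"roll": 0},
  {"translation": [0,0,0],"roll": 0},
  {"translation": [0,0,0],"roll": 0},
])

```text
time: 13.28
tool_pos: [0.6458, 0.0225, 0.1555]
tool_rot: [3.142, 0.002, -0.04]
contact_force: [0.8, 0.2, -4.0]
opening: 0.0498
grip_force: 20.0
```

Call:
step_arm([
  {"translation": [0,0,0],"roll": 0},
  {"translation": [-2.8,0,0],"roll": 0},
  {"translation": [-2.8,0,0.2],"roll": 0},
  {"translation": [-2.8,0,0.4],"roll": 0},
  {"translation": [-2.8,0,0.6],"roll": 0},
  {"translation": [-2.8,0,0.8],"roll": 0},
  {"translation": [0,0,0],"roll": 0},
], grip_force=9)

```text
time: 13.87
tool_pos: [0.6328, 0.023, 0.1548]
tool_rot: [3.141, -0.001, -0.041]
contact_force: [1.5, -0.1, -1.6]
opening: 0.0501
grip_force: 9.0
```

Call:
step_arm([
  {"translation": [-2.5,0,1.2],"roll": 0},
  {"translation": [-2.5,0,1.4],"roll": 0},
  {"translation": [-2.5,0,1.4],"roll": 0},
  {"translation": [-1.5,0,1.2],"roll": 0},
  {"translation": [0,0,0],"roll": 0},
  {"translation": [0,0,0],"roll": 0},
])

```text
time: 14.37
tool_pos: [0.6236, 0.0234, 0.1489]
tool_rot: [3.142, 0.001, -0.041]
contact_force: [0.8, -0.6, -3.6]
opening: 0.0498
grip_force: 9.0
```

Run:
```python
from h import *
im=read_camera("scene");cv2.imwrite("pics/s2f.png",im[:,:,::-1])
u=proj("scene",[.65,.02,.12])[0].astype(int);w=read_camera("wrist")
c=cv2.resize(im[u[1]-50:u[1]+50,u[0]-50:u[0]+50,::-1],(500,500),interpolation=cv2.INTER_CUBIC)
d=cv2.resize(w[150:300,220:420,::-1],(300,225))
C=np.zeros((500,800,3),np.uint8);C[:,:500]=c;C[:225,500:]=d;C=np.clip(C*1.3,0,255).astype(np.uint8);cv2.imwrite("pics/s2.png",C)
```

```text
(no output)
```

View pics/s2.png

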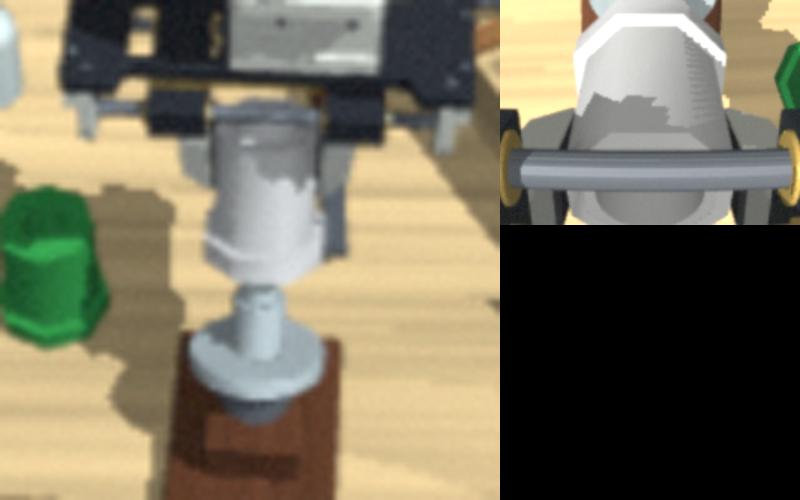

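The collar has tilted to the pin's lean, with its foot over the pin tip at crop (260,285). I now slide it down along the pin.

Call:
step_arm([
  {"translation": [1.7,0,3.6],"roll": 0},
  {"translation": [1.7,0,3.6],"roll": 0},
  {"translation": [1.7,0,3.6],"roll": 0},
  {"translation": [1.7,0,3.6],"roll": 0},
  {"translation": [1.7,0,3.6],"roll": 0},
  {"translation": [1.7,0,3.6],"roll": 0},
  {"translation": [0,0,0],"roll": 0},
])

```text
time: 15.05
tool_pos: [0.6337, 0.0231, 0.1273]
tool_rot: [3.141, 0.002, -0.041]
contact_force: [-2.6, -1.1, 0.2]
opening: 0.05
grip_force: 9.0
```

Call:
step_arm([
  {"translation": [0.7,0,3.6],"roll": 0},
  {"translation": [1.2,0,3.6],"roll": 0},
  {"translation": [1.7,0,3.6],"roll": 0},
  {"translation": [0,0,0],"roll": 0},
])

```text
time: 15.38
tool_pos: [0.6376, 0.0229, 0.1175]
tool_rot: [3.141, 0.0, -0.041]
contact_force: [-4.1, -0.3, 2.9]
opening: 0.05
grip_force: 9.0
```

Call:
step_arm([
  {"translation": [0.6,0,3.6],"roll": 0},
  {"translation": [0.6,0,3.6],"roll": 0},
  {"translation": [0,0,0],"roll": 0},
])

```text
time: 15.63
tool_pos: [0.6405, 0.0227, 0.1106]
tool_rot: [3.141, -0.004, -0.041]
contact_force: [2.5, -0.1, -0.0]
opening: 0.0502
grip_force: 9.0
```

Call:
step_arm([
  {"translation": [1.9,0,3.6],"roll": 0},
  {"translation": [1.9,0,3.6],"roll": 0},
  {"translation": [1.5,0,2.8],"roll": 0},
  {"translation": [0,0,0],"roll": 0},
])

```text
time: 15.97
tool_pos: [0.647, 0.0223, 0.1]
tool_rot: [3.141, -0.006, -0.041]
contact_force: [9.8, -0.4, -0.1]
opening: 0.0496
grip_force: 9.0
```

Call:
step_arm([
  {"translation": [1,0,1],"roll": 0},
  {"translation": [1,0,1],"roll": 0},
  {"translation": [0,0,0],"roll": 0},
  {"translation": [0,0,0],"roll": 0},
])

```text
time: 16.3
tool_pos: [0.6483, 0.0223, 0.0981]
tool_rot: [3.141, -0.004, -0.041]
contact_force: [7.5, -0.1, 2.0]
opening: 0.0502
grip_force: 9.0
```

Release to let it settle, then check from the scene camera.

Call:
step_arm([
  {"translation": [0,0,0],"roll": 0},
  {"translation": [0,0,0],"roll": 0},
  {"translation": [0,0,0],"roll": 0},
  {"translation": [0,0,0],"roll": 0},
], fingers=0.7)

```text
time: 16.63
tool_pos: [0.6455, 0.0226, 0.0969]
tool_rot: [3.142, 0.002, -0.041]
contact_force: [0.0, -0.5, -0.2]
opening: 0.0638
grip_force: 0.0
```

```bash
cat >> h.py <<'E'
def pinoverlay(name,zc,p0=(.6705,.0214,.068),S=6):
    im=read_camera("scene");a=np.array([-.4222,.0177,.906]);p0=np.array(p0);e1=np.array([0.0418,.9991,0]);e2=np.cross(a,e1)
    k=get_calibration("scene");u=proj("scene",p0+a*.04,k)[0].astype(int)-[50,45]
    w=read_camera("wrist")
    c=cv2.resize(im[u[1]:u[1]+90,u[0]:u[0]+100,::-1],None,fx=S,fy=S,interpolation=cv2.INTER_CUBIC);c=np.clip(c*1.3,0,255).astype(np.uint8)
    o=c.copy()
    t=np.linspace(0,2*np.pi,60)
    for z,r in((zc,.0325),(zc+.014,.0325),(zc+.075,.027)):
        q=proj("scene",np.array([p0+a*z+r*(np.cos(x)*e1+np.sin(x)*e2) for x in t]),k)
        cv2.polylines(o,[((q-u+.5)*S).round().astype(np.int32)],True,(0,0,255),1)
    C=np.hstack([c[:, 100:500],o[:,100:500]]);cv2.imwrite(name,C)
E
python3 -c "
from h import *
print(observe()['contact_force'].round(1),observe()['opening'])
pinoverlay('pics/p1.png',0)"
```

```text
[ 0.  -0.5 -0.2] 0.06384876183399896
```

View pics/p1.png

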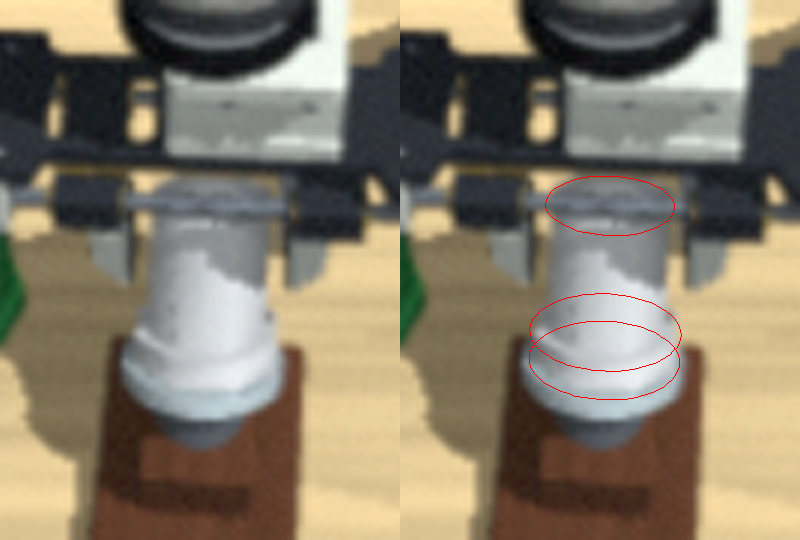

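The collar sits flush on the flange (crop 205,385), so it's home and has the large bore. I regrip and withdraw along the pin.

Call:
step_arm([
  {"translation": [0,0,0],"roll": 0},
  {"translation": [0,0,0],"roll": 0},
  {"translation": [0,0,0],"roll": 0},
  {"translation": [0,0,0],"roll": 0},
  {"translation": [0,0,0],"roll": 0},
], fingers=0.3, grip_force=15)

```text
time: 17.15
tool_pos: [0.6462, 0.0225, 0.0976]
tool_rot: [3.141, 0.0, -0.041]
contact_force: [-0.3, 0.1, 0.3]
opening: 0.0497
grip_force: 15.0
```

Call:
step_arm([
  {"translation": [-2.1,0,-4.5],"roll": 0},
  {"translation": [-2.1,0,-4.5],"roll": 0},
  {"translation": [-2.1,0,-4.5],"roll": 0},
  {"translation": [-2.1,0,-4.5],"roll": 0},
  {"translation": [-2.1,0,-4.5],"roll": 0},
  {"translation": [-2.1,0,-4.5],"roll": 0},
  {"translation": [-2.1,0,-4.5],"roll": 0},
  {"translation": [-2.1,0,-4.5],"roll": 0},
  {"translation": [-2.1,0,-4.5],"roll": 0},
  {"translation": [-2.1,0,-4.5],"roll": 0},
  {"translation": [-2.1,0,-4.5],"roll": 0},
  {"translation": [0,0,0],"roll": 0},
])

```text
time: 18.15
tool_pos: [0.6233, 0.0235, 0.1483]
tool_rot: [3.141, -0.001, -0.041]
contact_force: [0.8, 0.2, -2.9]
opening: 0.0502
grip_force: 15.0
```

Call:
step_arm([
  {"translation": [0,0,0],"roll": 0},
  {"translation": [3,0,-1.4],"roll": 0},
  {"translation": [3,0,-1.4],"roll": 0},
  {"translation": [3,0,-1.2],"roll": 0},
  {"translation": [3,0,-1],"roll": 0},
  {"translation": [3,0,-0.6],"roll": 0},
  {"translation": [3,0,-0.4],"roll": 0},
  {"translation": [3,0,0],"roll": 0},
  {"translation": [3,0,0],"roll": 0},
  {"translation": [2.5,0,0],"roll": 0},
  {"translation": [2.5,0,0],"roll": 0},
  {"translation": [0,0,0],"roll": 0},
], grip_force=8)

```text
time: 19.15
tool_pos: [0.6526, 0.0223, 0.153]
tool_rot: [3.142, -0.0, -0.041]
contact_force: [-1.9, 0.8, -4.0]
opening: 0.0501
grip_force: 8.0
```

Run:
```python
from h import *
im=read_camera("scene");u=proj("scene",[.65,.02,.12])[0].astype(int);w=read_camera("wrist")
c=cv2.resize(im[u[1]-50:u[1]+50,u[0]-40:u[0]+40,::-1],(400,500),interpolation=cv2.INTER_CUBIC)
d=cv2.resize(w[130:330,220:420,::-1],(400,400))
C=np.zeros((500,800,3),np.uint8);C[:,:400]=c;C[:400,400:]=d;C=np.clip(C*1.3,0,255).astype(np.uint8);cv2.imwrite("pics/s3.png",C)
```

```text
(no output)
```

View pics/s3.png

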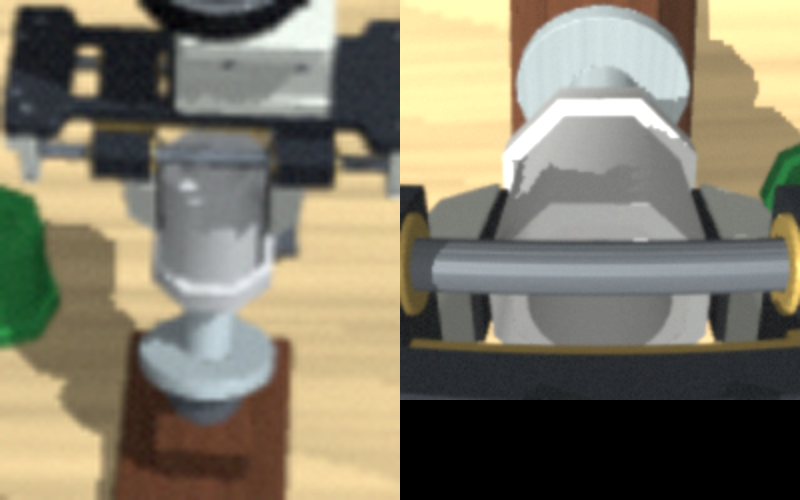

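Run:
```python
from h import *
k=get_calibration("wrist");o=observe()
piv=o["tool_pos"]+[0,0,.019]
for t in range(0,30,5):
    th=np.radians(t);a=np.array([-np.sin(th),.0,np.cos(th)]);e=np.array([np.cos(th),0,np.sin(th)])
    org=piv-a*.0557
    print(t,proj("wrist",[org+e*.03+a*.014,org+e*.03,org+e*.025+a*.075],k).round(1).tolist())
delta([.497,.2606,.2])
print(o["qpos"].round(2))
```

```text
0 [[318.6, 178.6], [318.6, 174.1], [318.6, 221.5]]
5 [[318.3, 173.7], [318.3, 167.6], [318.8, 227.4]]
10 [[318.1, 169.2], [318.0, 161.3], [319.0, 233.7]]
15 [[317.8, 165.0], [317.7, 155.4], [319.2, 240.2]]
20 [[317.6, 161.2], [317.4, 149.8], [319.4, 247.0]]
25 [[317.4, 158.0], [317.1, 144.6], [319.7, 253.9]]
tool [0.6525 0.0223 0.1532] [ 3.141e+00 -1.000e-03 -4.100e-02] t 19.25
shift mm [-165.  -231.8  -46.9]
[-0.08  0.64  1.24 -0.    1.26  1.53]
```

Call:
step_arm([
  {"translation": [0,0,-5],"roll": 0},
  {"translation": [0,0,-20],"roll": 0},
  {"translation": [0,0,-22],"roll": 0},
  {"translation": [-10,-14,0],"roll": 0},
  {"translation": [-20.6,-29,0],"roll": 0},
  {"translation": [-20.6,-29,0],"roll": 0},
  {"translation": [-20.6,-29,0],"roll": 0},
  {"translation": [-20.6,-29,0],"roll": 0},
  {"translation": [-20.6,-29,0],"roll": 0},
  {"translation": [-20.6,-29,0],"roll": 0},
  {"translation": [-20.6,-29,0],"roll": 0},
  {"translation": [-10.6,-15,0],"roll": 0},
  {"translation": [0,0,15],"roll": 0},
  {"translation": [0,0,30],"roll": 0},
  {"translation": [0,0,30],"roll": 0},
  {"translation": [0,0,30],"roll": 0},
  {"translation": [0,0,15],"roll": 0},
  {"translation": [0,0,0],"roll": 0},
  {"translation": [0,0,0],"roll": 0},
], grip_force=18)

```text
time: 20.83
tool_pos: [0.4975, 0.261, 0.0806]
tool_rot: [-3.141, -0.001, -0.041]
contact_force: [0.4, -0.5, -3.0]
opening: 0.05
grip_force: 18.0
```

Lower with a light grip to contact.

Call:
step_arm([
  {"translation": [0,0,5],"roll": 0},
  {"translation": [0,0,5],"roll": 0},
  {"translation": [0,0,4],"roll": 0},
  {"translation": [0,0,3],"roll": 0},
  {"translation": [0,0,2],"roll": 0},
  {"translation": [0,0,0],"roll": 0},
  {"translation": [0,0,0],"roll": 0},
], grip_force=9)

```text
time: 21.42
tool_pos: [0.4977, 0.2609, 0.0617]
tool_rot: [-3.141, -0.002, -0.041]
contact_force: [1.7, -0.0, -0.2]
opening: 0.0497
grip_force: 9.0
```

Call:
step_arm([
  {"translation": [0,0,1],"roll": 0},
  {"translation": [0,0,1],"roll": 0},
  {"translation": [0,0,1],"roll": 0},
  {"translation": [0,0,0],"roll": 0},
  {"translation": [0,0,0],"roll": 0},
])

```text
time: 21.83
tool_pos: [0.4994, 0.2609, 0.0598]
tool_rot: [-3.14, -0.006, -0.041]
contact_force: [4.5, -1.5, 6.2]
opening: 0.0497
grip_force: 9.0
```

Call:
step_arm([
  {"translation": [0,0,0],"roll": 0},
  {"translation": [0,0,0],"roll": 0},
  {"translation": [0,0,0],"roll": 0},
  {"translation": [0,0,0],"roll": 0},
  {"translation": [0,0,0],"roll": 0},
  {"translation": [0,0,0],"roll": 0},
], fingers=0.85)

```text
time: 22.33
tool_pos: [0.4967, 0.2608, 0.0579]
tool_rot: [3.141, 0.001, -0.04]
contact_force: [-1.3, 0.4, -0.4]
opening: 0.0776
grip_force: 0.0
```

Call:
step_arm([
  {"translation": [0,0,-20],"roll": 0},
  {"translation": [0,0,-36],"roll": 0},
  {"translation": [0,0,-36],"roll": 0},
  {"translation": [0,0,-36],"roll": 0},
  {"translation": [0,0,-36],"roll": 0},
  {"translation": [0,0,0],"roll": 0},
])

```text
time: 22.83
tool_pos: [0.5, 0.262, 0.2298]
tool_rot: [-3.137, -0.012, -0.04]
contact_force: [0.2, 0.2, 0.0]
opening: 0.0781
grip_force: 0.0
```

Run:
```python
from h import *
o=observe();print(o["tool_pos"].round(4),o["tool_rot"].round(3))
w=read_camera("wrist");cv2.imwrite("pics/w4full.png",w[:,:,::-1])
print([(np.round(d["at"],4),round(d["confidence"],2)) for d in search_frame("wrist","collar_1")])
t=read_camera("top")
C=np.zeros((480,800,3),np.uint8);C[:240,:400]=cv2.resize(w[100:300,160:490,::-1],(400,240));C[240:,:400]=cv2.resize(w[:,:,::-1],(400,240))
C[:400,400:]=cv2.resize(t[140:240,200:300,::-1],(400,400),interpolation=cv2.INTER_CUBIC);cv2.imwrite("pics/w4.png",np.clip(C*1.3,0,255))
```

```text
[0.5    0.262  0.2298] [-3.137 -0.012 -0.04 ]
[(array([0.5024, 0.2588, 0.0965]), 0.95), (array([ 0.5922, -0.0741,  0.0553]), 0.82), (array([ 0.6193, -0.1892,  0.0605]), 0.69), (array([ 0.6438, -0.3419,  0.0073]), 0.6), (array([0.6638, 0.0391, 0.0412]), 0.23)][ WARN:0@3.489] global loadsave.cpp:1063 imwrite_ Unsupported depth image for selected encoder is fallbacked to CV_8U.
```

View pics/w4.png

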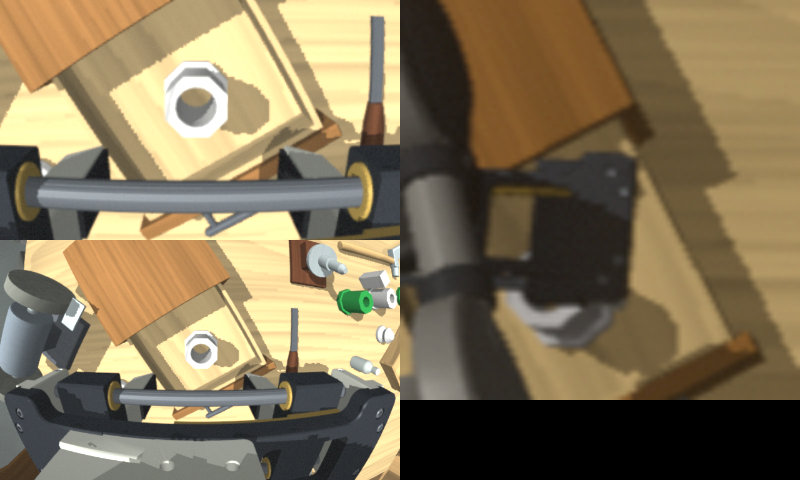

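Ten pictures are now viewed; this last one shows collar B upright in the drawer at crop (197,100). I'll do the rest by numbers. Next I go over to the far collar.

Call:
step_arm([
  {"translation": [8,37.8,0],"roll": 0},
  {"translation": [8,37.8,0],"roll": 0},
  {"translation": [8,37.8,0],"roll": 0},
  {"translation": [8,37.8,0],"roll": 0},
  {"translation": [8,37.8,0],"roll": 0},
  {"translation": [8,37.8,0],"roll": 0},
  {"translation": [8,37.8,0],"roll": 0},
  {"translation": [8,37.8,0],"roll": 0},
  {"translation": [8,37.8,0],"roll": 0},
  {"translation": [8,37.8,0],"roll": 0},
  {"translation": [8,37.8,0],"roll": 0},
  {"translation": [8,37.8,0],"roll": 0},
  {"translation": [8,37.8,0],"roll": 0},
  {"translation": [0,0,0],"roll": -0.12},
  {"translation": [0,0,0],"roll": -0.12},
  {"translation": [0,0,0],"roll": -0.12},
  {"translation": [0,0,0],"roll": -0.12},
  {"translation": [0,0,0],"roll": -0.12},
  {"translation": [0,0,0],"roll": -0.12},
  {"translation": [0,0,0],"roll": -0.036},
], fingers=1)

```text
time: 24.65
tool_pos: [0.5801, -0.234, 0.2195]
tool_rot: [-3.137, 0.002, 0.722]
contact_force: [0.4, -0.4, -0.8]
opening: 0.092
grip_force: 0.0
```

Run:
```python
from h import *
o=observe();print(o["tool_pos"].round(4),o["tool_rot"].round(3))
k=get_calibration("wrist");im=read_camera("wrist");cv2.imwrite("pics/w5full.png",im[:,:,::-1]);np.save("k5.npy",k["world_from_camera"])
for n in("collar_1","offcut"): print(n,[(np.round(d["at"],4),round(d["confidence"],2)) for d in search_frame("wrist",n)])
for oc in((.655,-.172),(.660,-.168)):
    p,f=fit(im,k,.6185,-.204,[(oc,.024,.08)]);print(p[:2],np.degrees(p[2])%45,f)
```

```text
[ 0.5801 -0.234   0.2195] [-3.137e+00  2.000e-03  7.220e-01]
collar_1 [(array([ 0.6187, -0.2053,  0.0747]), 0.84), (array([ 0.645 , -0.3571,  0.0621]), 0.74), (array([0.4971, 0.2401, 0.0732]), 0.69), (array([ 0.5957, -0.1001,  0.0742]), 0.59), (array([0.459 , 0.1847, 0.0466]), 0.59)]
offcut [(array([ 0.6644, -0.1695,  0.0789]), 0.57)]
[ 0.61925766 -0.20495512] 38.07259599988181 49.25
[ 0.61938081 -0.20482022] 37.96920119448522 57.875
```

Call:
step_arm([
  {"translation": [24.3,2,0],"roll": 0},
  {"translation": [24.3,2,0],"roll": 0},
  {"translation": [0,0,0],"roll": 0.059},
  {"translation": [0,0,30],"roll": 0},
  {"translation": [0,0,35],"roll": 0},
  {"translation": [0,0,0],"roll": 0},
  {"translation": [0,0,0],"roll": 0},
])

```text
time: 25.38
tool_pos: [0.6189, -0.2049, 0.1549]
tool_rot: [-3.136, 0.003, 0.655]
contact_force: [-0.6, 0.4, 0.9]
opening: 0.092
grip_force: 0.0
```

Call:
step_arm([
  {"translation": [0,0,35],"roll": 0},
  {"translation": [0,0,35],"roll": 0},
  {"translation": [0,0,28],"roll": 0},
  {"translation": [0,0,20],"roll": 0},
  {"translation": [0,0,0],"roll": 0},
  {"translation": [0,0,0],"roll": 0},
])

```text
time: 25.88
tool_pos: [0.6209, -0.206, 0.0404]
tool_rot: [3.141, -0.0, 0.656]
contact_force: [-0.2, -0.2, 0.9]
opening: 0.0918
grip_force: 0.0
```

Call:
step_arm([
  {"translation": [0,0,0],"roll": 0},
  {"translation": [0,0,0],"roll": 0},
  {"translation": [0,0,0],"roll": 0},
  {"translation": [0,0,0],"roll": 0},
  {"translation": [0,0,0],"roll": 0},
  {"translation": [0,0,0],"roll": 0},
  {"translation": [0,0,0],"roll": 0},
  {"translation": [0,0,0],"roll": 0},
  {"translation": [0,0,0],"roll": 0},
], fingers=0.3, grip_force=20)

```text
time: 26.63
tool_pos: [0.6202, -0.2056, 0.0393]
tool_rot: [3.142, 0.0, 0.656]
contact_force: [-0.6, 0.8, 1.6]
opening: 0.0498
grip_force: 20.0
```

Call:
step_arm([
  {"translation": [0,0,-20],"roll": 0},
  {"translation": [0,0,-30],"roll": 0},
  {"translation": [0,0,-35],"roll": 0},
  {"translation": [0,0,-35],"roll": 0},
  {"translation": [0,0,-32],"roll": 0},
  {"translation": [0,0,0],"roll": 0.116},
  {"translation": [0,0,0],"roll": 0.116},
  {"translation": [0,0,0],"roll": 0.116},
  {"translation": [0,0,0],"roll": 0.116},
  {"translation": [0,0,0],"roll": 0.116},
  {"translation": [0,0,0],"roll": 0.117},
  {"translation": [0,0,0],"roll": 0},
])

```text
time: 27.63
tool_pos: [0.6199, -0.2054, 0.1902]
tool_rot: [-3.141, 0.002, -0.045]
contact_force: [-0.5, 0.3, -3.1]
opening: 0.0496
grip_force: 20.0
```

Call:
step_arm([
  {"translation": [2,-20,0],"roll": 0},
  {"translation": [2,-36,0],"roll": 0},
  {"translation": [2,-36,0],"roll": 0},
  {"translation": [2,-36,0],"roll": 0},
  {"translation": [2,-36,0],"roll": 0},
  {"translation": [2,-36,0],"roll": 0},
  {"translation": [2.2,-29.1,0],"roll": 0},
  {"translation": [0,0,0],"roll": 0},
  {"translation": [0,0,10],"roll": 0},
  {"translation": [0,0,0],"roll": 0},
])

```text
time: 28.47
tool_pos: [0.6426, 0.0224, 0.1786]
tool_rot: [3.141, 0.004, -0.038]
contact_force: [-0.7, 0.1, -3.0]
opening: 0.0496
grip_force: 20.0
```

Call:
step_arm([
  {"translation": [0,0,5],"roll": 0},
  {"translation": [0,0,4],"roll": 0},
  {"translation": [0,0,4],"roll": 0},
  {"translation": [0,0,2.5],"roll": 0},
  {"translation": [0,0,0],"roll": 0},
  {"translation": [0,0,0],"roll": 0},
])

```text
time: 28.97
tool_pos: [0.6437, 0.0224, 0.1656]
tool_rot: [3.141, 0.0, -0.041]
contact_force: [0.0, -0.8, -2.4]
opening: 0.05
grip_force: 20.0
```

Call:
step_arm([
  {"translation": [0,0,1.5],"roll": 0},
  {"translation": [-2,0,0],"roll": 0},
  {"translation": [-2,0,0],"roll": 0},
  {"translation": [-2,0,0.2],"roll": 0},
  {"translation": [-2,0,0.4],"roll": 0},
  {"translation": [0,0,0],"roll": 0},
], grip_force=9)

```text
time: 29.47
tool_pos: [0.6354, 0.0231, 0.1637]
tool_rot: [3.141, -0.0, -0.041]
contact_force: [2.3, -0.2, -1.8]
opening: 0.0496
grip_force: 9.0
```

Call:
step_arm([
  {"translation": [-2.5,0,0.6],"roll": 0},
  {"translation": [-2.5,0,0.8],"roll": 0},
  {"translation": [-2.5,0,1.2],"roll": 0},
  {"translation": [-2.5,0,1.5],"roll": 0},
  {"translation": [-2,0,1.5],"roll": 0},
  {"translation": [-2,0,1.5],"roll": 0},
  {"translation": [-2,0,2],"roll": 0},
  {"translation": [0,0,0],"roll": 0},
  {"translation": [0,0,0],"roll": 0},
])

```text
time: 30.22
tool_pos: [0.6192, 0.0237, 0.154]
tool_rot: [3.142, 0.002, -0.041]
contact_force: [1.1, -1.5, -2.5]
opening: 0.0502
grip_force: 9.0
```

Call:
step_arm([
  {"translation": [2.2,0,3.6],"roll": 0},
  {"translation": [2.2,0,3.6],"roll": 0},
  {"translation": [1.9,0,3.6],"roll": 0},
  {"translation": [1.7,0,3.6],"roll": 0},
  {"translation": [0,0,0],"roll": 0},
])

```text
time: 30.63
tool_pos: [0.6274, 0.0235, 0.1386]
tool_rot: [-3.142, 0.002, -0.041]
contact_force: [-0.4, 0.0, -3.3]
opening: 0.0503
grip_force: 9.0
```

Call:
step_arm([
  {"translation": [1.8,0,3.2],"roll": 0},
  {"translation": [1.6,0,3.2],"roll": 0},
  {"translation": [1.0,0,2.2],"roll": 0},
  {"translation": [0,0,0],"roll": 0},
  {"translation": [0,0,0],"roll": 0},
])

```text
time: 31.05
tool_pos: [0.6321, 0.0232, 0.1312]
tool_rot: [3.142, 0.0, -0.041]
contact_force: [0.3, 0.3, -2.2]
opening: 0.05
grip_force: 9.0
```

Call:
step_arm([
  {"translation": [0.8,0,1.5],"roll": 0},
  {"translation": [0.6,0,1.5],"roll": 0},
  {"translation": [0.5,0,1],"roll": 0},
  {"translation": [0,0,0],"roll": 0},
  {"translation": [0,0,0],"roll": 0},
])

```text
time: 31.47
tool_pos: [0.6341, 0.0232, 0.1293]
tool_rot: [3.141, -0.001, -0.041]
contact_force: [-5.4, 0.9, 7.0]
opening: 0.0499
grip_force: 9.0
```

Run:
```python
from h import *
k=get_calibration("wrist");o=observe();w=read_camera("wrist");cv2.imwrite("pics/w6full.png",w[:,:,::-1])
piv=o["tool_pos"]+[0,0,.019]
for t in range(15,36,4):
    th=np.radians(t);a=np.array([-np.sin(th),.0,np.cos(th)]);e=np.array([np.cos(th),0,np.sin(th)]);org=piv-a*.0583
    print(t,proj("wrist",[org+e*.03+a*.014,org+e*.03,org+e*.025+a*.075],k)[:,1].round(1).tolist())
print(w[130:262:1,310:326].mean(1).astype(int).sum(1).tolist())
# reference: earlier known-home collar picture not saved; the tilted hang picture s3/w for scale
```

```text
15 [163.1, 153.8, 236.2]
19 [159.8, 149.0, 241.1]
23 [156.7, 144.5, 246.2]
27 [154.0, 140.2, 251.4]
31 [151.6, 136.3, 256.6]
35 [149.6, 132.7, 261.8]
[500, 500, 500, 500, 500, 500, 501, 500, 501, 500, 500, 494, 484, 473, 463, 454, 445, 439, 437, 435, 436, 435, 433, 437, 474, 500, 507, 505, 501, 496, 493, 493, 503, 513, 514, 514, 514, 514, 513, 513, 513, 513, 514, 513, 512, 513, 510, 512, 511, 513, 511, 510, 510, 510, 511, 510, 510, 507, 510, 509, 507, 507, 508, 506, 506, 504, 506, 505, 504, 504, 502, 503, 504, 501, 501, 502, 500, 499, 500, 498, 496, 496, 496, 493, 466, 400, 348, 341, 341, 345, 345, 339, 337, 338, 339, 336, 338, 337, 336, 337, 338, 337, 336, 337, 338, 337, 337, 336, 336, 337, 336, 336, 335, 335, 337, 336, 341, 361, 363, 328, 256, 179, 201, 239, 231, 246, 278, 283, 264, 277, 289, 303]
```

Call:
step_arm([
  {"translation": [-1.5,0,0],"roll": 0},
  {"translation": [-1.5,0,0],"roll": 0},
  {"translation": [-1,0,0.3],"roll": 0},
  {"translation": [0,0,0],"roll": 0},
  {"translation": [0,0,0],"roll": 0},
])

```text
time: 31.93
tool_pos: [0.6311, 0.0232, 0.128]
tool_rot: [3.141, -0.003, -0.041]
contact_force: [3.7, 0.5, 4.8]
opening: 0.0498
grip_force: 9.0
```

```bash
cat >> h.py <<'E'
def rows(h):
    k=get_calibration("wrist");o=observe();w=read_camera("wrist");piv=o["tool_pos"]+[0,0,.019]
    T=np.arange(0,40,.5);D=[]
    for t in T:
        th=np.radians(t);a=np.array([-np.sin(th),.0,np.cos(th)]);e=np.array([np.cos(th),0,np.sin(th)]);org=piv-a*h
        D.append(proj("wrist",[org+e*.03+a*.014,org+e*.03,org+e*.025+a*.075],k)[:,1])
    D=np.array(D);s=w[120:262,310:326].mean(1).sum(1)
    j=[(120+i,int(s[i+1]-s[i-1])) for i in range(1,141) if abs(s[i+1]-s[i-1])>9];print(j)
    return T,D
E
python3 - <<'E'
from h import *
rows(.0583)
E
```

```text
[(137, -15), (138, -19), (142, -13), (143, -16), (144, -19), (145, -17), (146, -10), (152, 16), (153, 53), (154, 49), (155, 12), (161, 24), (162, 17), (212, -15), (213, -33), (214, -27), (215, -11), (216, -17), (217, -52), (218, -77), (219, -58), (220, -22), (246, 12), (247, 19), (248, -22), (249, -104), (250, -148), (251, -51), (252, 61), (253, 29), (255, 48), (256, 41), (257, -13), (258, -10), (259, 22), (260, 29)]
```

Call:
step_arm([
  {"translation": [-1,0,0],"roll": 0},
  {"translation": [0,0,0],"roll": 0},
  {"translation": [0,0,0],"roll": 0},
  {"translation": [0,0,0],"roll": 0},
  {"translation": [-1,0,0],"roll": 0},
  {"translation": [0,0,0],"roll": 0},
  {"translation": [0,0,0],"roll": 0},
  {"translation": [0,0,0],"roll": 0},
  {"translation": [-1,0,0],"roll": 0},
  {"translation": [0,0,0],"roll": 0},
  {"translation": [0,0,0],"roll": 0},
  {"translation": [0,0,0],"roll": 0},
])

```text
time: 32.98
tool_pos: [0.629, 0.0231, 0.1277]
tool_rot: [3.141, -0.005, -0.041]
contact_force: [9.0, -1.6, 1.3]
opening: 0.0495
grip_force: 9.0
```

Run:
```python
from h import *
T,D=rows(.0583);print(D[[38,42,46,50,54,58]].round(1).tolist())
```

```text
[(133, -11), (134, -13), (139, -15), (140, -17), (141, -16), (142, -14), (149, 15), (150, 38), (151, 32), (157, 13), (158, 39), (159, 33), (217, -68), (218, -122), (219, -91), (220, -32), (247, 11), (248, -17), (249, -99), (250, -146), (251, -49), (252, 61), (253, 29), (255, 46), (256, 40), (257, -14), (258, -10), (259, 23), (260, 28)]
[[159.8, 149.1, 240.7], [158.2, 146.8, 243.2], [156.7, 144.5, 245.8], [155.3, 142.4, 248.4], [154.0, 140.3, 251.0], [152.7, 138.3, 253.6]]
```

Call:
step_arm([
  {"translation": [0,0,0],"roll": 0},
  {"translation": [0,0,0],"roll": 0},
  {"translation": [0,0,0],"roll": 0},
  {"translation": [0,0,0],"roll": 0},
  {"translation": [0,0,0],"roll": 0},
  {"translation": [0,0,0],"roll": 0},
], fingers=0.65)

```text
time: 33.53
tool_pos: [0.6267, 0.0235, 0.1269]
tool_rot: [3.142, 0.001, -0.041]
contact_force: [0.5, 0.1, 0.7]
opening: 0.0597
grip_force: 0.0
```

Run:
```python
from h import *
print(observe()["tool_pos"].round(4),observe()["contact_force"].round(1))
T,D=rows(.0583);print(D[[38,42,46,50,54,58]].round(1).tolist())
```

```text
[0.6267 0.0235 0.1269] [0.5 0.1 0.7]
[(130, -15), (131, -11), (132, 10), (134, -16), (135, -18), (136, -17), (137, -16), (138, -11), (145, 36), (146, 44), (147, 18), (151, -10), (153, 30), (154, 40), (155, 13), (224, -46), (225, -98), (226, -65), (229, 16), (230, 19), (231, 12), (233, 11), (234, 16), (236, -37), (237, -83), (238, -56), (241, 12), (242, 19), (243, 10), (248, -36), (249, -106), (250, -148), (251, -52), (252, 62), (253, 29), (255, 46), (256, 38), (257, -13), (259, 22), (260, 26)]
[[159.7, 148.9, 241.4], [158.2, 146.6, 243.9], [156.7, 144.4, 246.5], [155.3, 142.3, 249.1], [154.0, 140.2, 251.7], [152.8, 138.2, 254.3]]
```

Call:
step_arm([
  {"translation": [0,0,0],"roll": 0},
  {"translation": [0,0,0],"roll": 0},
  {"translation": [0,0,0],"roll": 0},
  {"translation": [0,0,0],"roll": 0},
  {"translation": [1,0,0.5],"roll": 0},
  {"translation": [0,0,0],"roll": 0},
  {"translation": [0,0,0],"roll": 0},
  {"translation": [0,0,0],"roll": 0},
  {"translation": [1,0,0.5],"roll": 0},
  {"translation": [0,0,0],"roll": 0},
  {"translation": [0,0,0],"roll": 0},
  {"translation": [0,0,0],"roll": 0},
  {"translation": [1,0,0.5],"roll": 0},
  {"translation": [0,0,0],"roll": 0},
  {"translation": [0,0,0],"roll": 0},
  {"translation": [0,0,0],"roll": 0},
], fingers=0.3, grip_force=12)

```text
time: 34.92
tool_pos: [0.6295, 0.0232, 0.127]
tool_rot: [3.141, 0.0, -0.041]
contact_force: [-7.0, -0.0, 11.2]
opening: 0.0503
grip_force: 12.0
```

Run:
```python
from h import *
T,D=rows(.0583)
```

```text
[(137, -14), (138, -18), (139, -19), (140, -19), (141, -13), (148, 39), (149, 66), (150, 32), (153, -9), (156, 12), (157, 19), (158, 11), (214, -20), (215, -80), (216, -101), (217, -45), (221, -19), (222, -30), (223, -14), (241, 14), (242, 25), (243, 14), (248, -38), (249, -107), (250, -151), (251, -52), (252, 62), (253, 29), (255, 48), (256, 40), (257, -14), (259, 22), (260, 27)]
```

Call:
step_arm([
  {"translation": [-0.5,0,-2],"roll": 0},
  {"translation": [-2,0,-4.5],"roll": 0},
  {"translation": [-2.1,0,-4.5],"roll": 0},
  {"translation": [-2.1,0,-4.5],"roll": 0},
  {"translation": [-2.1,0,-4.5],"roll": 0},
  {"translation": [-2.1,0,-4.5],"roll": 0},
  {"translation": [-1.7,0,-3.6],"roll": 0},
  {"translation": [0,0,0],"roll": 0},
])

```text
time: 35.63
tool_pos: [0.6176, 0.0238, 0.1548]
tool_rot: [3.141, -0.002, -0.041]
contact_force: [1.0, 0.7, -2.0]
opening: 0.0498
grip_force: 12.0
```

Call:
step_arm([
  {"translation": [2.5,0,-1.2],"roll": 0},
  {"translation": [2.5,0,-1.2],"roll": 0},
  {"translation": [2.5,0,-1.2],"roll": 0},
  {"translation": [2.5,0,-1.2],"roll": 0},
  {"translation": [2.5,0,-1],"roll": 0},
  {"translation": [2.5,0,-0.8],"roll": 0},
  {"translation": [2.5,0,-0.6],"roll": 0},
  {"translation": [2.5,0,-0.3],"roll": 0},
  {"translation": [2.5,0,0],"roll": 0},
  {"translation": [2.5,0,0],"roll": 0},
  {"translation": [2.5,0,0],"roll": 0},
  {"translation": [2.5,0,0],"roll": 0},
  {"translation": [0,0,0],"roll": 0},
], grip_force=8)

```text
time: 36.72
tool_pos: [0.6479, 0.0225, 0.1612]
tool_rot: [3.141, -0.001, -0.041]
contact_force: [0.3, -0.1, -4.2]
opening: 0.0499
grip_force: 8.0
```

Run:
```python
from h import *
T,D=rows(.056);print(D[[0,10,20,30,40,50]].round(1).tolist())
bay=np.array([.4300,-.3710]);delta([*bay,.2])
```

```text
[(124, 30), (125, 112), (126, 192), (127, 130), (128, 24), (130, 20), (131, 49), (132, 22), (133, -14), (154, -11), (155, -19), (156, -16), (157, -10), (171, -44), (172, -103), (173, -108), (174, -11), (175, 140), (176, 214), (177, 129), (178, 25), (180, -9), (182, -19), (183, -93), (184, -163), (185, -121), (186, -39), (212, 49), (213, 149), (214, 203), (215, 105), (217, -16), (218, -83), (219, -159), (220, -107), (221, -16), (241, -34), (242, -75), (243, -76), (244, -39), (248, -24), (249, -66), (250, -78), (252, 67), (253, 28), (255, 48), (256, 41), (257, -14), (259, 23), (260, 26)]
[[178.5, 174.0, 221.3], [173.6, 167.4, 227.1], [169.0, 161.1, 233.3], [164.7, 155.1, 239.8], [160.9, 149.5, 246.5], [157.6, 144.3, 253.3]]
tool [0.6479 0.0225 0.1612] [ 3.141e+00 -1.000e-03 -4.100e-02] t 36.77
shift mm [-201.7  402.1  -38.9]
```

Call:
step_arm([
  {"translation": [0,0,-5],"roll": 0},
  {"translation": [0,0,-20],"roll": 0},
  {"translation": [0,0,-20],"roll": 0},
  {"translation": [-8.4,16.7,0],"roll": 0},
  {"translation": [-16.8,33.5,0],"roll": 0},
  {"translation": [-16.8,33.5,0],"roll": 0},
  {"translation": [-16.8,33.5,0],"roll": 0},
  {"translation": [-16.8,33.5,0],"roll": 0},
  {"translation": [-16.8,33.5,0],"roll": 0},
  {"translation": [-16.8,33.5,0],"roll": 0},
  {"translation": [-16.8,33.5,0],"roll": 0},
  {"translation": [-16.8,33.5,0],"roll": 0},
  {"translation": [-16.8,33.5,0],"roll": 0},
  {"translation": [-16.8,33.5,0],"roll": 0},
  {"translation": [-16.8,33.5,0],"roll": 0},
  {"translation": [-8.4,16.8,0],"roll": 0},
  {"translation": [0,0,0],"roll": 0},
  {"translation": [0,0,0],"roll": 0},
], grip_force=18)

```text
time: 38.27
tool_pos: [0.4294, -0.3718, 0.2068]
tool_rot: [3.141, -0.001, -0.043]
contact_force: [0.6, 1.0, -2.3]
opening: 0.0501
grip_force: 18.0
```

Call:
step_arm([
  {"translation": [0,0,15],"roll": 0},
  {"translation": [0,0,30],"roll": 0},
  {"translation": [0,0,35],"roll": 0},
  {"translation": [0,0,35],"roll": 0},
  {"translation": [0,0,20],"roll": 0},
  {"translation": [0,0,10],"roll": 0},
  {"translation": [0,0,0],"roll": 0},
  {"translation": [0,0,0],"roll": 0},
])

```text
time: 38.93
tool_pos: [0.4307, -0.3707, 0.0621]
tool_rot: [3.141, -0.001, -0.04]
contact_force: [0.4, -0.5, -2.7]
opening: 0.0496
grip_force: 18.0
```

Expected contact is at TCP z ≈ 0.045; I lower gently.

Call:
step_arm([
  {"translation": [0,0,4],"roll": 0},
  {"translation": [0,0,4],"roll": 0},
  {"translation": [0,0,3],"roll": 0},
  {"translation": [0,0,2],"roll": 0},
  {"translation": [0,0,2],"roll": 0},
  {"translation": [0,0,0],"roll": 0},
  {"translation": [0,0,0],"roll": 0},
], grip_force=9)

```text
time: 39.52
tool_pos: [0.4299, -0.3712, 0.0475]
tool_rot: [3.141, -0.001, -0.041]
contact_force: [-1.8, 2.2, 4.9]
opening: 0.0496
grip_force: 9.0
```

Call:
step_arm([
  {"translation": [0,0,1],"roll": 0},
  {"translation": [0,0,1],"roll": 0},
  {"translation": [0,0,0],"roll": 0},
  {"translation": [0,0,0],"roll": 0},
])

```text
time: 39.85
tool_pos: [0.4302, -0.3713, 0.0461]
tool_rot: [3.14, -0.002, -0.041]
contact_force: [-1.9, 3.1, 9.7]
opening: 0.0497
grip_force: 9.0
```

Call:
step_arm([
  {"translation": [0,0,0],"roll": 0},
  {"translation": [0,0,0],"roll": 0},
  {"translation": [0,0,0],"roll": 0},
  {"translation": [0,0,0],"roll": 0},
  {"translation": [0,0,0],"roll": 0},
], fingers=0.72)

```text
time: 40.27
tool_pos: [0.4297, -0.3709, 0.0441]
tool_rot: [3.142, 0.0, -0.041]
contact_force: [0.4, -0.1, 0.4]
opening: 0.0659
grip_force: 0.0
```

Call:
step_arm([
  {"translation": [0,0,-15],"roll": 0},
  {"translation": [0,0,-35],"roll": 0},
  {"translation": [0,0,-35],"roll": 0},
  {"translation": [0,0,-35],"roll": 0},
  {"translation": [0,0,-40],"roll": 0},
  {"translation": [-30,0,0],"roll": 0},
  {"translation": [-20,0,0],"roll": 0},
  {"translation": [0,0,0],"roll": 0},
  {"translation": [0,0,0],"roll": 0},
])

```text
time: 41.02
tool_pos: [0.3793, -0.369, 0.2045]
tool_rot: [3.141, -0.0, -0.042]
contact_force: [0.5, 0.2, 0.1]
opening: 0.0659
grip_force: 0.0
```

Run:
```python
from h import *
o=observe();print(o["tool_pos"].round(4),o["time"])
for cam in("wrist","scene"):
    k=get_calibration(cam);im=read_camera(cam)
    if cam=="wrist": cv2.imwrite("pics/w7full.png",im[:,:,::-1]);kw=k;w=im
    for n in("collar_1","glue","offcut","finial","chisel","mallet","rosette","chest_drawer0_handle"):
        print(cam,n,[(np.round(d["at"],3).tolist(),round(d["confidence"],2)) for d in search_frame(cam,n)[:5]])
```

```text
[ 0.3793 -0.369   0.2045] 41.0167
wrist collar_1 [([0.59, -0.114, 0.057], 0.81), ([0.429, -0.373, 0.085], 0.73)]
wrist glue [([0.436, -0.159, 0.061], 0.63)]
wrist offcut []
wrist finial [([0.516, -0.266, 0.04], 0.78)]
wrist chisel [([0.449, 0.057, 0.016], 0.71), ([0.427, -0.374, 0.086], 0.31)]
wrist mallet []
wrist rosette []
wrist chest_drawer0_handle [([0.466, 0.148, 0.032], 0.82), ([0.46, -0.398, 0.017], 0.72)]
scene collar_1 [([0.613, -0.093, 0.051], 0.95), ([0.447, -0.366, 0.062], 0.78), ([0.517, 0.259, 0.075], 0.76), ([0.661, -0.362, 0.057], 0.64)]
scene glue [([0.449, -0.142, 0.058], 0.77), ([0.694, 0.02, 0.041], 0.42)]
scene offcut [([0.676, -0.166, 0.063], 0.97)]
scene finial [([0.537, -0.253, 0.034], 0.82), ([0.675, 0.02, 0.077], 0.63)]
scene chisel [([0.457, 0.06, 0.024], 0.66)]
scene mallet [([0.753, -0.245, 0.026], 0.82)]
scene rosette [([0.384, 0.465, 0.023], 0.9)]
scene chest_drawer0_handle [([0.458, 0.24, 0.038], 0.57)]
```

Both collars stand where they belong, and every bystander reads the same as at the start.

```bash
python3 -c "from cell import *;print(hand_in())"
```

```text
the job is handed in; nothing more can be done
None
```

The job is handed in at about 41 s: the drawer is out to its stop, the 33 mm collar stands in the drawer and the 24 mm collar stands in the clear part of the crate. The fit of the small collar on the step I judged from contact forces and estimated tilt, not from a picture, and the hand-in gave no verdict.

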